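Lock the keeper bar across a canoe's bow with a ball-lock pin

ROBOT

A 6-joint arm with a two-finger parallel gripper is mounted at the origin on the work surface. World frame = base frame: x ahead of the robot, y to its left, z up, the work surface at z = 0. Lengths are in m, angles in degrees, forces in N, time in s.
With the tool pointing down it reaches from about 0.25 to 0.725 m from the base axis. Payload 9.7 kg.
Tool frame: the origin (TCP) lies at the very end of the fingers, on their centre line; the grasp point (between the pads) lies 19 mm behind it (bot.grip_point_offset is the z of the grasp point in the tool frame, in m); z points along the fingers, x is the direction in which the jaws open and shut, and the axes are right-handed (so a half turn about z gives the same grasp; the last joint's range is limited). The gripper opens to 85 mm and grips with 20 to 120 N. Pads are 22 mm wide; open, the fingers measure 114 mm over their backs; the gripper's body (76 mm by 85 mm) begins 54 mm behind the grasp point. The pads swing forward as they close: fully open they stand 13 mm farther back than shut.
Start: joints at [0, 4.979, 10.078, 95.1, 0, 90], TCP at [0.55, -0, 0.231] pointing down, gripper open.
Joint ranges: [-179.16, 179.16], [-48.56, 103.87], [-65.8, 70.77], [-126.05, 130.52], [-82.76, 87.17], [-180, 180]. Speed limits (degrees/s): [127.2, 127.2, 147.25, 180, 180, 180].

INTERFACE

Orientations are given as [roll, pitch, yaw] about the fixed x, y, z axes, in that order (R = Rz(yaw) Ry(pitch) Rx(roll)).
In Python, from workcell import get_obs, viewer, job_done, bot gives the robot as it stands.
- The arm moves only by the shell command python3 -m handwheel 'ROWS' [FORCE]. ROWS is JSON, a list of rows, each a list of 5 numbers: the closure, from 0 (fully open) to 1 (shut), then the shift along the world's x, y, z in m, then the turn about the world's z in degrees. A call has 1 to 5 rows; each row is the pose to reach, as a shift and turn from the pose measured when the call began; what a row does not reach only later rows make up. A row lasts 1/10 s, in which the tool goes at most 50 mm and 8.59 degrees, less where a joint would pass 70% of its speed; a pose out of reach is approached as far as the arm can. A call with a gripper value outside its range is refused whole. The fingers move at their own pace and stop on an object; FORCE is the grip in N (left out, the last holds). Time passes only in rows, so rows that repeat a pose let the fingers close. It gives the time, the measured TCP pose, the force and the opening at its end, in the units of the state.
- get_obs(): the state, without advancing time (a new reading comes with each control period).
- viewer.camera(name): name is "scene" or "side" or "wrist"; returns a dict with "color" (384x512x3 uint8, blue, green, red), "K" (3x3 intrinsics, pixels), "origin" and "orientation" of the camera in the world. Camera axes: x right, y down, z forward; pixel columns grow to the right and rows downward; lengths in m; the calibration is good to about 2 mm. A picture is of the moment at which its call begins. There is no depth.
- job_done(): hands the job in, once; it reports no verdict.
The state is a dict: "time": time; "q": joint angles; "qd": joint speeds; "joint_efforts": joint torques, N m; "ee_pos": TCP position; "tcp_rot": TCP orientation; "wrist_force": force on the tool from outside, world axes, zero at the start; "torque": the same for the moment, N m; "opening": finger opening in m.
Only numpy, scipy, OpenCV 4.12 (cv2) and the standard library are available. Lean on these libraries where they do the work, as an engineer would, in place of code of your own. Each camera call takes 0.05 s, during which the arm holds its last target.

TASK

Swing the keeper bar of the bow cradle fully shut against its stop, then take the ball-lock pin from its wooden stand and, with its side button held in, put it down through the holes of latch and bar until its collar sits on the latch, and let go so that the button springs out and the pin locks. The latch is bolted through slots and is not exactly where it is marked, so feel for the hole gently and never force the pin; leave the bottle, the tape roll and the sanding block alone.

Things in the scene. Friction and masses are not known exactly. Their poses are not given: they have to be found in the camera images.
- fixture: bow cradle fixed to the bench, with a canoe's bow (white, red band, black deck) at x over 50 mm, y 80 to 225 mm, up to 152 mm high. Origin on the bench below the marked latch hole; z up, x from the bar towards the bow, y from latch to pivot along the shut bar. Latch, bar and pivot are bolted down firmly through slots, up to 8 mm off their marks in x and in y, differently each time, not reported
- latch_mark (a point): marked (not true, see the cradle) centre of the latch hole at the top of the upper plate, 88 mm above the bench. The latch: two steel plates 64 x 64 x 10 mm round the hole, at heights 50-60 and 78-88 mm, joined by a web at x = 32 to 42 mm; the bar (63-75 mm) swings in between from -x. Vertical holes: 18 mm in the plates, 20 mm in the bar; free below down to 20 mm. Axes as the cradle
- pivot_mark (a point): marked centre of the bar's vertical pivot at the top of the bar, 75 mm above the bench, 260 mm in y from the latch mark; pivot and bar are off by the same amount as the latch. On the aluminium bar, 150 mm from the pivot towards its free end, stands a black upright knob 20 mm in diameter, 75 to 117 mm above the bench. Axes as the cradle
- bar (a joint): angle of the keeper bar (rad): 0 = shut against its stop, the bar along the cradle's y axis and its hole in line with the latch holes; grows as the bar swings open about its vertical pivot, the free end moving to the cradle's -x. It stays where it is left; about 2.5 N at the knob moves it
- stand: wooden block 70 x 70 x 70 mm fixed on the bench, with a vertical 26 mm hole in which the pin stands; origin at the centre of its underside
- pin_mid (a point): centre of the black handle (28 x 22 x 46 mm in x, y, z) of the ball-lock pin, 0.15 to 0.23 kg, 29 mm above the underside of its steel collar (36 mm wide, 6 mm thick); z up along the pin. On the +x face the button, an aluminium plate 18 wide x 30 high centred at this height, stands 6 mm proud: 34 mm over both, 29 mm with the button in. Gripping along x, across handle and button, holds the button in
- pin_tip (a point): centre of the pin's flat tip, 87 mm below pin_mid; same axes. Shaft 16 mm wide, 58 mm long below the collar, its last 4 mm tapered to 14 mm. Two locking balls, 15 mm above the tip, stand out in +y and -y to 24 mm over both, too wide for the latch; only the button draws them in. With the pin home the tip is 30 mm above the bench
- button (a joint): travel of the pin's button (m): 0 = out (balls out), 0.005 = fully in (balls in); spring, 3 N to start and 9 N fully in
- bottle: white bottle of polish with a black cap, 64 mm in diameter, 190 mm high, loose: a bystander. Origin at the centre of its underside
- tape: roll of masking tape, ring of 100 mm outside diameter, 25 mm high, loose: a bystander. Origin at the centre of its underside
- block: cork sanding block 110 x 65 x 35 mm, loose: a bystander. Origin at the centre of its underside
Not all that is in view belongs to the job. Of the things like the part that bears pin_mid, leave any that is blue or pink; of the rest the smaller one is meant.

How it is judged:
By the outcome, as a careful person would: the job done as asked, in the order asked, and still so for the second after the job is handed in, with the robot touching nothing.
It also fails if it takes over 72 s, if anything falls off the work surface, if the arm or the gripper's body presses on something with over 40 N, if the wrist force passes 120 N, or if a joint passes its speed limit or range.

## Working session

There is one attempt and no reset: what is moved stays moved. The work goes in short steps, Python scripts to look and compute and a shell command to move; the robot and the scene stay as the last step left them, time stands still between calls to the robot, and variables do not carry over. Pictures are saved under pics/ and viewed, and the job is handed in when it is done.

```bash
ls; mkdir -p pics
cat > h.py <<'E'
import numpy as np, cv2, json
from workcell import get_obs, viewer, job_done, bot
def snap(name,tag):
    c=viewer.camera(name); cv2.imwrite(f'pics/{tag}.png',c['color'])
    np.savez(f'pics/{tag}.npz',K=c['K'],o=np.array(c['origin']),R=np.array(c['orientation']),im=c['color'])
    return c
E
python3 - <<'E'
from h import *
o=get_obs();print({k:np.round(v,3).tolist() for k,v in o.items()})
print([a for a in dir(bot) if a[0]!='_'], bot.grip_point_offset)
for n in('scene','side','wrist'):
    c=snap(n,n+'0');print(n,c['K'],c['origin'],c['orientation'])
E
```

```text
pics
{'time': 0.0, 'q': [-0.0, 5.011, 10.034, 95.101, 0.001, 90.001], 'qd': [-0.058, -0.014, -0.054, -0.034, -0.07, -0.009], 'joint_efforts': [0.001, -52.039, 46.48, 0.016, 0.0, -0.0], 'ee_pos': [0.55, 0.0, 0.231], 'tcp_rot': [-179.999, 0.079, -0.001], 'wrist_force': [0.246, 0.196, 0.069], 'torque': [-0.045, 0.033, -0.013], 'opening': 0.085}
['PlanningError', 'grip_point_offset'] -0.0187
scene [[359.03037046   0.         258.22174885]
 [  0.         359.03037046 189.10427502]
 [  0.           0.           1.        ]] [0.82791095 0.42063098 0.91346983] [-1.49072470e+02  4.09927478e-02  1.45061583e+02]
side [[493.60315051   0.         256.95431762]
 [  0.         493.60315051 185.25358535]
 [  0.           0.           1.        ]] [ 0.19052527 -1.11964814  0.74907199] [-118.29704063   -0.42799189  -15.88293898]
wrist [[290.43893118   0.         254.47023996]
 [  0.         290.43893118 191.80667945]
 [  0.           0.           1.        ]] [0.5504512  0.08244333 0.37345782] [1.61530137e+02 1.00255888e-01 3.04884077e-02]
```

View pics/scene0.png

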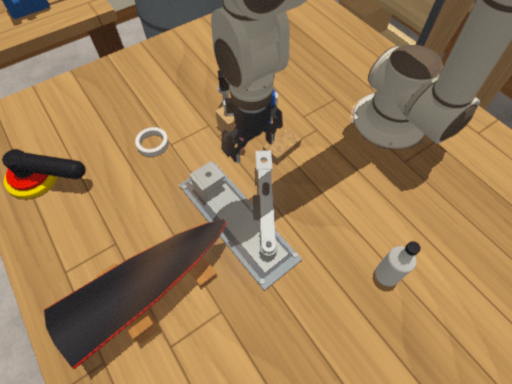

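View pics/side0.png

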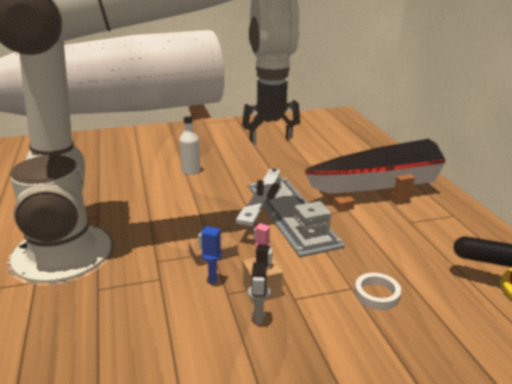

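View pics/wrist0.png

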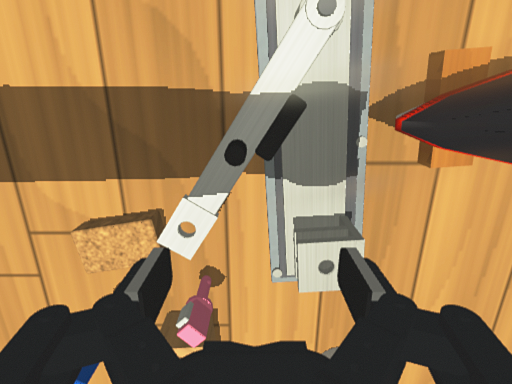

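```bash
cat >> h.py <<'E'
from scipy.spatial.transform import Rotation as Ro
class Cam:
    def __init__(s,tag):
        d=np.load(f'pics/{tag}.npz'); s.K=d['K'];s.o=d['o'];s.im=d['im']
        s.R=Ro.from_euler('xyz',d['R'],degrees=True).as_matrix() if d['R'].size==3 else d['R']
    def proj(s,p):
        c=(np.atleast_2d(p)-s.o)@s.R; u=c@s.K.T; return u[:,:2]/u[:,2:]
    def ray(s,u,v):
        return s.R@np.linalg.inv(s.K)@np.array([u,v,1.])
    def atz(s,u,v,z):
        r=s.ray(u,v); return s.o+r*(z-s.o[2])/r[2]
    def crop(s,x0,y0,x1,y1,f,out):
        cv2.imwrite(f'pics/{out}.png',cv2.resize(s.im[y0:y1,x0:x1],None,fx=f,fy=f,interpolation=cv2.INTER_CUBIC))
def tri(obs):
    A=np.zeros((3,3));b=np.zeros(3)
    for c,u,v in obs:
        r=c.ray(u,v);r/=np.linalg.norm(r);P=np.eye(3)-np.outer(r,r);A+=P;b+=P@c.o
    p=np.linalg.solve(A,b);return p,[np.round(c.proj(p)[0]-[u,v],1) for c,u,v in obs]
E
python3 - <<'E'
from h import *
s=Cam('side0');s.crop(180,200,310,340,5,'side0c')
s.crop(230,160,350,260,6,'side0d')
w=Cam('wrist0');print(w.proj(get_obs()['ee_pos']), s.proj([0,0,0]))
Cam('scene0').crop(180,70,320,290,3.5 and 3,'scene0c')
w.crop(150,150,400,384,3,'wrist0c')
E
```

```text
[[253.74788379 251.15821005]] [[ 62.26892628 252.29346481]]
```

View pics/side0c.png

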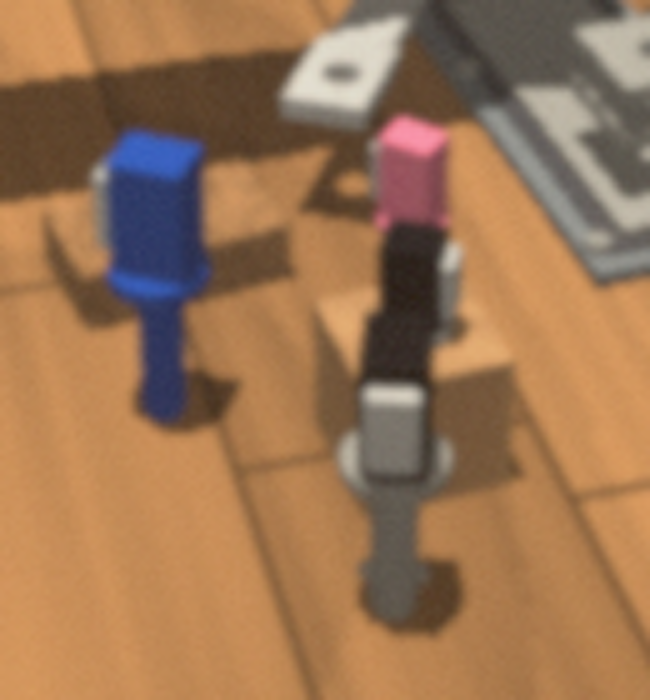

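View pics/scene0c.png

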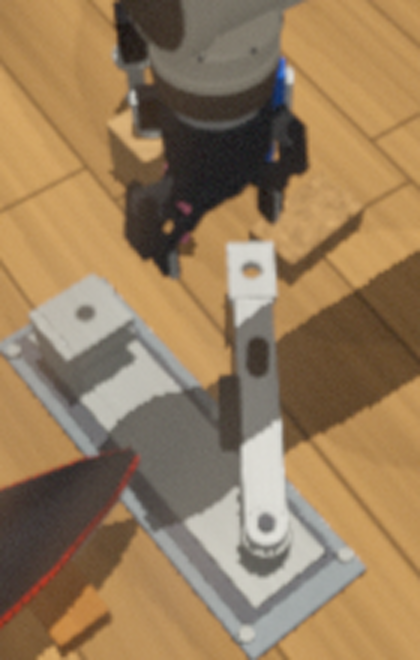

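View pics/wrist0c.png

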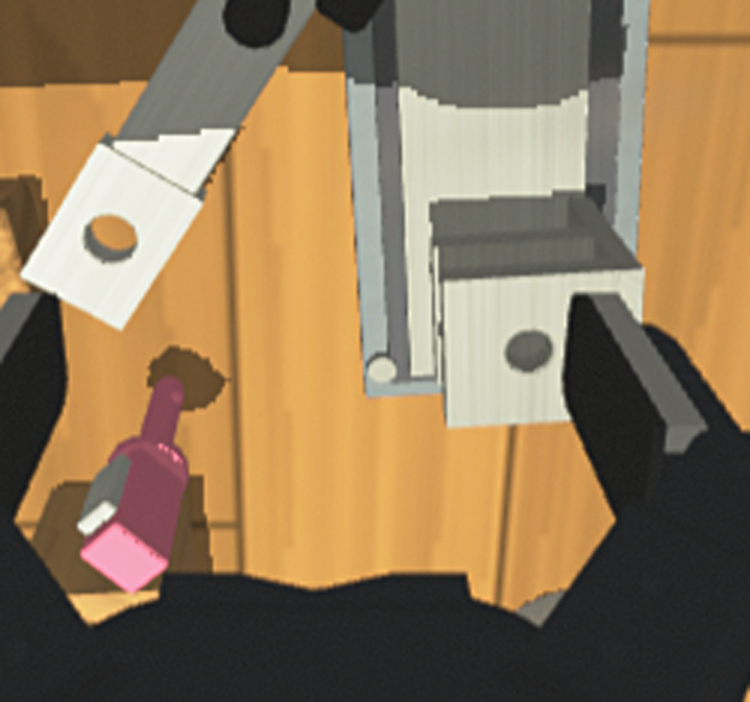

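View pics/side0d.png

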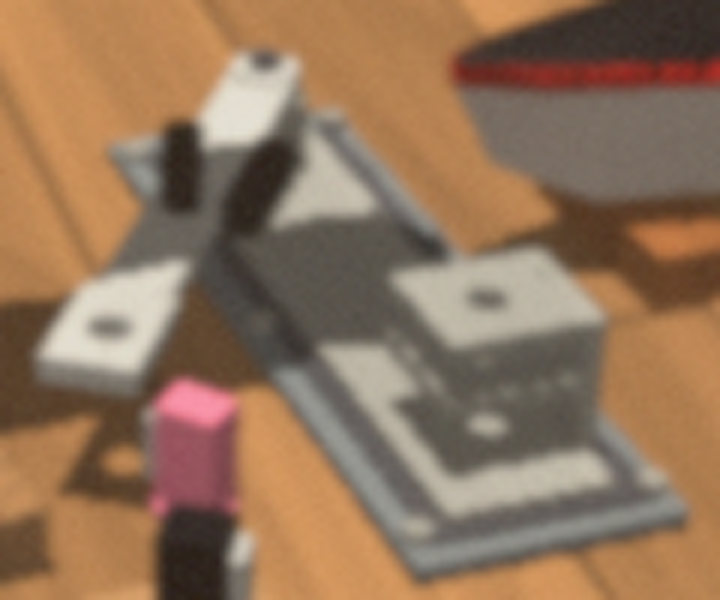

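Run:
```python
from h import *
w=Cam('wrist0');w.crop(180,0,380,190,4,'wrist0d')
s=Cam('scene0')
def r(p):return np.round(p,4)
print('latch',r(w.atz(326,266.7,.088)),r(s.atz(180+86/3,70+313/3,.088)), tri([(w,326,266.7),(s,180+86/3,70+313/3),(Cam('side0'),230+487/6,160+298/6)]))
print('barhole',r(w.atz(186.7,229.3,.075)),r(s.atz(180+251/3,70+269/3,.075)))
print('pivot',r(w.atz(325.5,9,.075)),r(s.atz(180+266/3,70+522/3,.075)))
print('knob',r(w.atz(236,150,.117)),r(s.atz(180+258/3,70+350/3,.117)))
```

```text
latch [ 0.6311 -0.1023  0.088 ] [ 0.6297 -0.102   0.088 ] (array([ 0.63066859, -0.10282122,  0.08712199]), [array([-0.6, -0. ]), array([-0.4,  0.1]), array([-0.2, -0.1])])
barhole [ 0.4732 -0.0621  0.075 ] [ 0.4717 -0.0631  0.075 ]
pivot [0.6135 0.1553 0.075 ] [0.6108 0.1542 0.075 ]
knob [0.5336 0.0359 0.117 ] [0.5343 0.0346 0.117 ]
```

View pics/wrist0d.png

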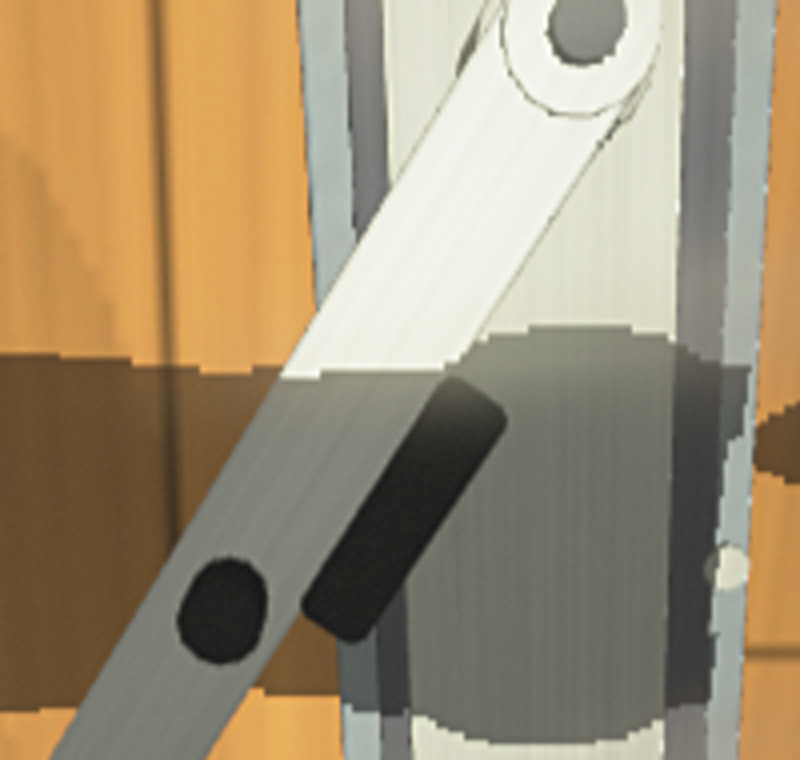

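```bash
python3 - <<'E'
from h import *
s=Cam('scene0');d=Cam('side0')
print('bottle',s.atz(385,280,0.0),d.atz(190,172,0))
print('tape',d.atz(378,298,0)); print('frontpin tip',d.atz(180+395/5,200+618/5,0)); print('blue tip',d.atz(180+165/5,200+418/5,0))
print('stand top corners',[d.atz(180+a/5,200+b/5,.07)[:2].round(3) for a,b in((318,300),(362,392),(515,355))])
print('block in stand pin handle top z~.145',d.atz(180+415/5,200+230/5,.122))
E
python3 -m handwheel '[[1,-0.03,0.03,0,0],[1,-0.057,0.057,0,0],[1,-0.057,0.057,-0.04,0],[1,-0.057,0.057,-0.09,0],[1,-0.057,0.057,-0.139,0]]' 40
```

```text
bottle [0.40375004 0.38229738 0.        ] [0.38505593 0.36609468 0.        ]
tape [ 0.69343627 -0.36953125  0.        ]
frontpin tip [ 0.41269012 -0.37503473  0.        ]
blue tip [ 0.34508336 -0.22198553  0.        ]
stand top corners [array([ 0.414, -0.243]), array([ 0.416, -0.311]), array([ 0.487, -0.305])]
block in stand pin handle top z~.145 [ 0.45002272 -0.27295796  0.122     ]
time: 0.65
ee_pos: [0.4927, 0.0573, 0.0904]
tcp_rot: [-180.0, -0.0, 0.0]
wrist_force: [0.9, -0.3, -0.6]
opening: 0.0124
```

```bash
python3 -m handwheel '[[1,0.010,-0.011,0,0],[1,0.02,-0.02,0,0],[1,0.031,-0.028,0,0],[1,0.042,-0.035,0,0],[1,0.054,-0.042,0,0]]'
python3 - <<'E'
from h import *
snap('wrist','wrist1')
E
```

```text
time: 1.15
ee_pos: [0.5492, 0.0145, 0.0927]
tcp_rot: [-180.0, -0.2, 0.0]
wrist_force: [-2.9, 2.8, 1.4]
opening: 0.0
```

View pics/wrist1.png

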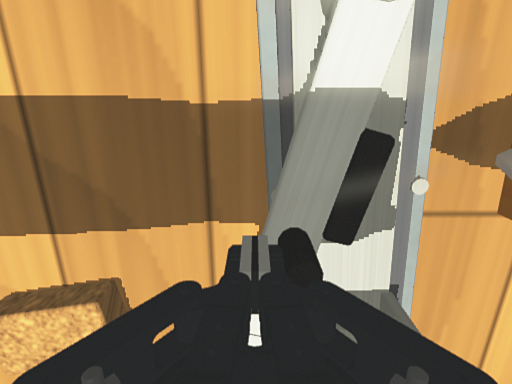

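```bash
python3 -m handwheel '[[1,0.010,-0.004,0,0],[1,0.019,-0.007,0,0],[1,0.026,-0.009,0,0],[1,0.031,-0.010,0,0],[1,0.035,-0.011,0,0]]'
python3 - <<'E'
from h import *
snap('wrist','wrist2')
E
```

```text
time: 1.7
ee_pos: [0.5858, 0.0028, 0.0922]
tcp_rot: [180.0, -0.3, -0.0]
wrist_force: [-2.8, 1.7, 0.8]
opening: -0.0
```

View pics/wrist2.png

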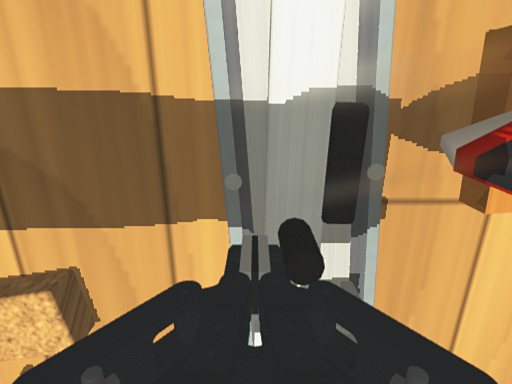

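```bash
python3 -m handwheel '[[1,0.004,-0.0005,0,0],[1,0.007,-0.0007,0,0],[1,0.010,-0.001,0,0],[1,0.012,-0.001,0,0],[1,0.012,-0.001,0,0]]'
```

```text
time: 2.25
ee_pos: [0.5986, 0.0015, 0.0921]
tcp_rot: [180.0, -0.3, -0.0]
wrist_force: [-0.6, 0.6, 0.6]
opening: 0.0001
```

```bash
python3 -m handwheel '[[1,0.002,0,0,0],[1,0.004,0,0,0],[1,0.004,0,0,0]]'; python3 -m handwheel '[[1,0.003,0,0,0],[1,0.005,0,0,0],[1,0.005,0,0,0]]'
```

```text
time: 2.55
ee_pos: [0.5999, 0.0015, 0.0919]
tcp_rot: [180.0, 0.0, -0.0]
wrist_force: [-17.2, 0.9, 8.0]
opening: 0.0002
time: 2.85
ee_pos: [0.6, 0.0015, 0.0919]
tcp_rot: [180.0, 0.6, -0.0]
wrist_force: [-30.0, 1.3, 14.7]
opening: 0.0001
```

```bash
python3 -m handwheel '[[1,-0.02,0,0,0],[1,-0.03,0,0.03,0],[1,-0.03,0,0.08,0],[1,-0.03,-0.04,0.13,0],[1,-0.03,-0.09,0.16,0]]'
python3 - <<'E'
from h import *
snap('wrist','wrist3');snap('scene','scene3');snap('side','side3')
Cam('scene3').crop(150,130,330,300,4,'scene3c')
E
```

```text
time: 3.35
ee_pos: [0.5706, -0.0706, 0.2431]
tcp_rot: [179.9, 0.3, 0.2]
wrist_force: [1.8, -1.0, -0.0]
opening: -0.0002
```

View pics/wrist3.png

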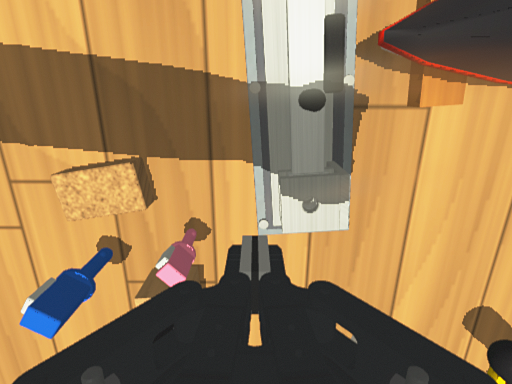

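View pics/scene3c.png

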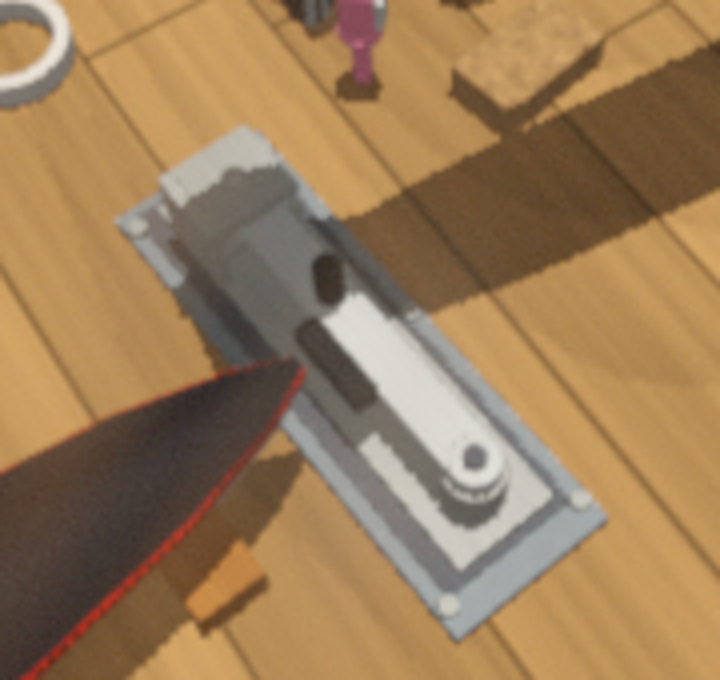

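```bash
python3 -m handwheel '[[1,-0.02,-0.04,0.03,0],[1,-0.045,-0.09,0.04,0],[1,-0.07,-0.14,0.04,0],[1,-0.09,-0.18,0.04,0],[0,-0.11,-0.22,0.04,0]]'; python3 -m handwheel '[[0,-0.01,-0.04,0.0,0],[0,-0.01,-0.08,0,0],[0,-0.01,-0.1,0,0],[0,-0.01,-0.1,0,0]]'
python3 - <<'E'
from h import *
snap('wrist','wrist4')
E
```

```text
time: 4.0
ee_pos: [0.4638, -0.2869, 0.2811]
tcp_rot: [179.9, 0.3, -0.1]
wrist_force: [1.0, -0.3, 0.2]
opening: 0.0136
time: 4.4
ee_pos: [0.4536, -0.3887, 0.2789]
tcp_rot: [180.0, 0.4, -0.3]
wrist_force: [-0.2, 0.2, 0.7]
opening: 0.0721
```

View pics/wrist4.png

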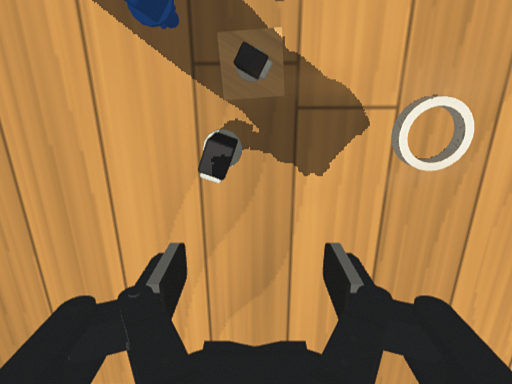

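Run:
```python
from h import *
w=Cam('wrist4');w.crop(180,10,310,190,4,'wrist4c')
```

```text
(no output)
```

View pics/wrist4c.png

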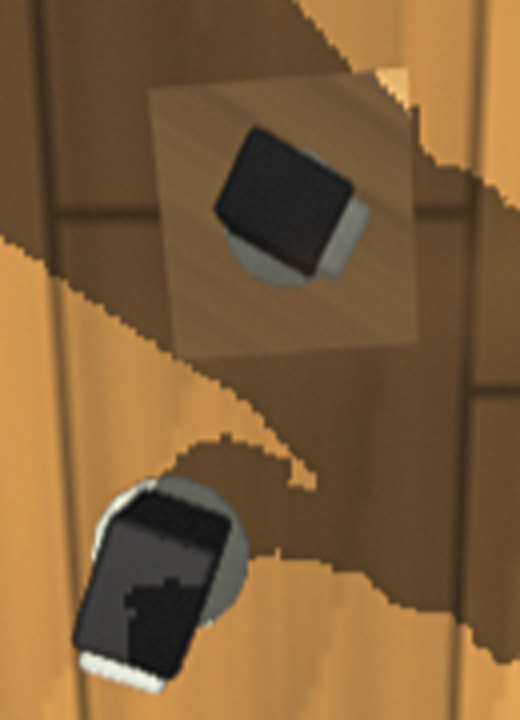

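Candidates: blue (211,250 in side), pink (262,240 in side), black on the bench (wrist4 218,158; its collar measures about 48 mm, so it is oversize), black in the stand (wrist4 251,60; 28 mm handle). The one in the stand fits: black, smaller, and its handle and place match the description. The crop confirms this.

Run:
```python
from h import *
w=Cam('wrist4')
g=lambda a,b,z:w.atz(180+a/4,10+b/4,z)
C=np.array([g(a,b,.122) for a,b in((257,126),(353,187),(315,277),(215,210))]);print(C.round(4))
print('centre',C.mean(0).round(4), 'sides',np.linalg.norm(np.diff(C[:,:2],axis=0),axis=1).round(4))
for i,j in((0,1),(3,2)): d=C[j]-C[i];print('yaw',np.degrees(np.arctan2(d[1],d[0])).round(1))
for i,j in((3,0),(2,1)): d=C[j]-C[i];print('yaw y',np.degrees(np.arctan2(d[1],d[0])).round(1)-90)
S=np.array([g(a,b,.07) for a,b in((150,88),(408,70),(418,342),(178,358))]);print('stand',S.round(4)[:,:2].tolist(),S.mean(0).round(4))
F=np.array([g(a,b,.145) for a,b in((118,520),(230,545),(180,680),(75,640))]);print(F.round(3))
# latch from wrist3
w3=Cam('wrist3');w3.crop(230,160,380,250,5,'wrist3c')
print(get_obs()['q'])
```

```text
[[ 0.4438 -0.2593  0.122 ]
 [ 0.4662 -0.2723  0.122 ]
 [ 0.4572 -0.2921  0.122 ]
 [ 0.4335 -0.2772  0.122 ]]
centre [ 0.4502 -0.2752  0.122 ] sides [0.0259 0.0217 0.028 ]
yaw -30.2
yaw -32.2
yaw y -29.799999999999997
yaw y -24.299999999999997
stand [[0.413, -0.2418], [0.4824, -0.2379], [0.4871, -0.3072], [0.418, -0.3113]] [ 0.4501 -0.2746  0.07  ]
[[ 0.41  -0.347  0.145]
 [ 0.437 -0.353  0.145]
 [ 0.424 -0.386  0.145]
 [ 0.398 -0.376  0.145]]
[-40.33710408  13.51778514  25.1857516  101.98998601  -0.28552899
  49.86250259]
```

View pics/wrist3c.png

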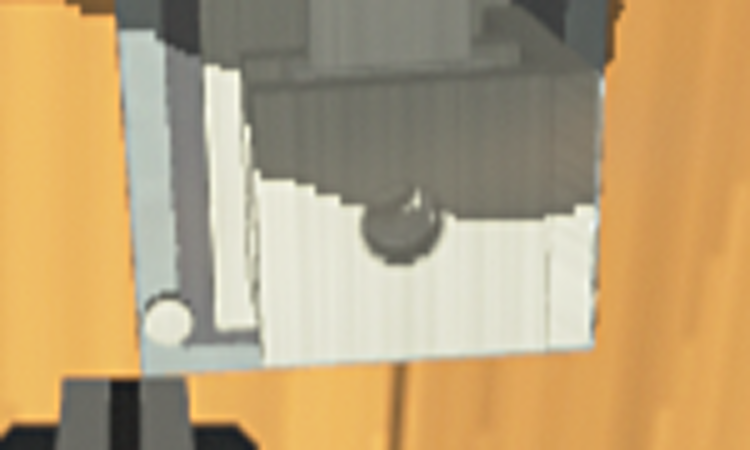

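```bash
python3 - <<'E'
from h import *
w=Cam('wrist3');u,v=310.3,205
print('latch hole',w.atz(u,v,.088).round(4)); 
print('pink tip',w.atz(196,232,0).round(3), 'blue',w.atz(108,253,0).round(3))
print('knob',w.atz(312,99,.117).round(4))
E
python3 -m handwheel '[[0,0.0,0.03,0,-7.5],[0,-0.002,0.06,-0.02,-15],[0,-0.0036,0.09,-0.05,-22.5],[0,-0.0036,0.1137,-0.08,-30],[0,-0.0036,0.1137,-0.10,-30]]'
python3 - <<'E'
from h import *
snap('wrist','wrist5')
E
```

```text
latch hole [ 0.6314 -0.1028  0.088 ]
pink tip [ 0.484 -0.18   0.   ] blue [ 0.348 -0.216  0.   ]
knob [0.6207 0.0083 0.117 ]
time: 4.95
ee_pos: [0.4498, -0.2693, 0.1776]
tcp_rot: [-180.0, 0.5, -30.3]
wrist_force: [1.1, -0.9, 0.2]
opening: 0.0854
```

View pics/wrist5.png

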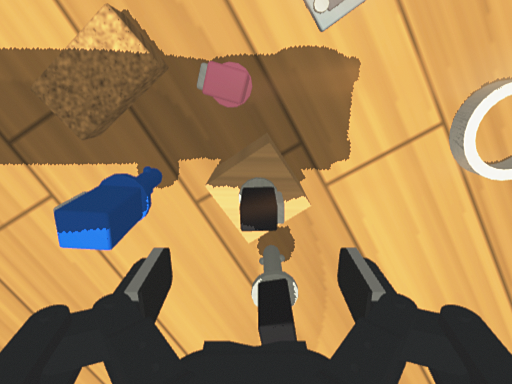

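Run:
```python
from h import *
w=Cam('wrist5');w.crop(200,140,330,240,6,'wrist5c')
print(w.proj([.450,-.275,.122]))
```

```text
[[259.44315445 218.7615037 ]]
```

View pics/wrist5c.png

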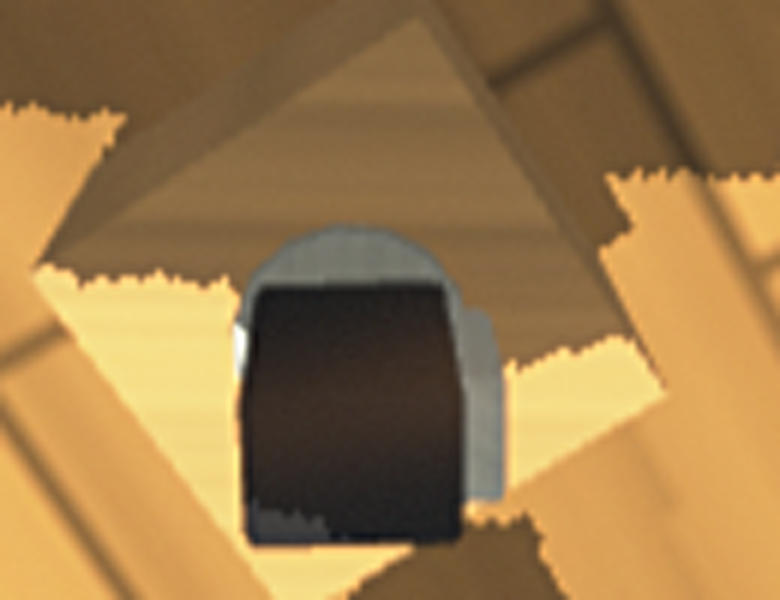

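```bash
python3 -m handwheel '[[0,0.0006,-0.006,-0.03,0],[0,0.0006,-0.006,-0.06,0],[0,0.0006,-0.006,-0.08,0],[0,0.0006,-0.006,-0.095,0],[0,0.0006,-0.006,-0.095,0]]' 60;python3 -m handwheel '[[0.5,0,0,0,0],[0.6,0,0,0,0],[0.7,0,0,0,0],[1,0,0,0,0],[1,0,0,0,0]]' 60; python3 -m handwheel '[[1,0,0,0,0],[1,0,0,0,0],[1,0,0,0,0]]'
```

```text
time: 5.5
ee_pos: [0.4492, -0.2749, 0.0782]
tcp_rot: [-180.0, 0.9, -30.0]
wrist_force: [-0.0, -0.6, 0.7]
opening: 0.0855
time: 6.0
ee_pos: [0.4494, -0.2751, 0.08]
tcp_rot: [-180.0, 0.8, -30.0]
wrist_force: [-3.6, 2.3, 9.9]
opening: 0.0272
time: 6.3
ee_pos: [0.4496, -0.2752, 0.0801]
tcp_rot: [-180.0, 0.7, -30.0]
wrist_force: [0.1, 0.2, 0.2]
opening: 0.0274
```

```bash
python3 -m handwheel '[[1,0,0,0.01,0],[1,0,0,0.03,0],[1,0,0,0.07,0],[1,0,0,0.12,0],[1,0,0,0.15,0]]'
python3 - <<'E'
from h import *
print(get_obs()['ee_pos'],get_obs()['wrist_force'])
snap('wrist','wrist6');snap('side','side6');snap('scene','scene6')
Cam('side6').crop(200,140,330,300,4.5,'side6c');Cam('wrist6').crop(190,140,330,330,4,'wrist6c')
E
```

```text
time: 6.8
ee_pos: [0.4497, -0.2753, 0.2342]
tcp_rot: [-180.0, 0.6, -30.0]
wrist_force: [0.4, -0.3, -1.5]
opening: 0.0273
[ 0.44974861 -0.27528842  0.2342225 ] [ 0.35138736 -0.29220114 -1.52408265]
```

View pics/side6c.png

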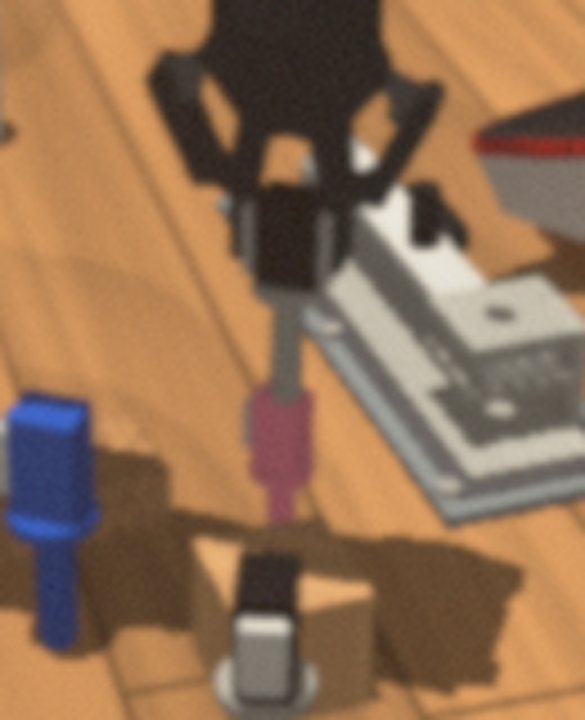

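View pics/wrist6c.png

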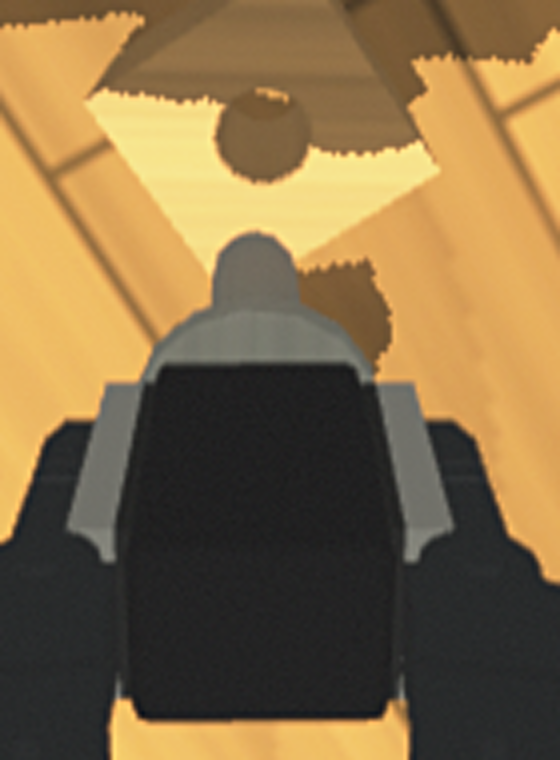

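Run:
```python
from h import *
w=Cam('wrist6');o=get_obs();t=o['ee_pos'];R=Ro.from_euler('xyz',o['tcp_rot'],degrees=True).as_matrix()
x,y=R[:,0],R[:,1];z=R[:,2]
im=cv2.resize(w.im[140:330,190:330],None,fx=4,fy=4,interpolation=cv2.INTER_CUBIC)
a=np.linspace(0,2*np.pi,60)
def circ(d,r,col):
    c=t+z*d
    p=w.proj(c+r*(np.cos(a)[:,None]*x+np.sin(a)[:,None]*y));p=(p-[190,140])*4
    cv2.polylines(im,[p.astype(int)],True,col,1)
circ(.068,.007,(0,0,255));circ(.064,.008,(0,255,0));circ(.004,.018,(255,0,0));circ(.010,.018,(255,255,0))
hx=[(-.0145,-.011),(.0135,-.011),(.0135,.011),(-.0145,.011)]
p=(w.proj([t-z*.042+u*x+v*y for u,v in hx])-[190,140])*4;cv2.polylines(im,[p.astype(int)],True,(255,0,255),1)
cv2.imwrite('pics/ov6.png',im);print(x,y)
```

```text
[ 0.86584604 -0.50022782 -0.00909777] [-5.00249513e-01 -8.65881290e-01 -1.26531621e-04]
```

View pics/ov6.png

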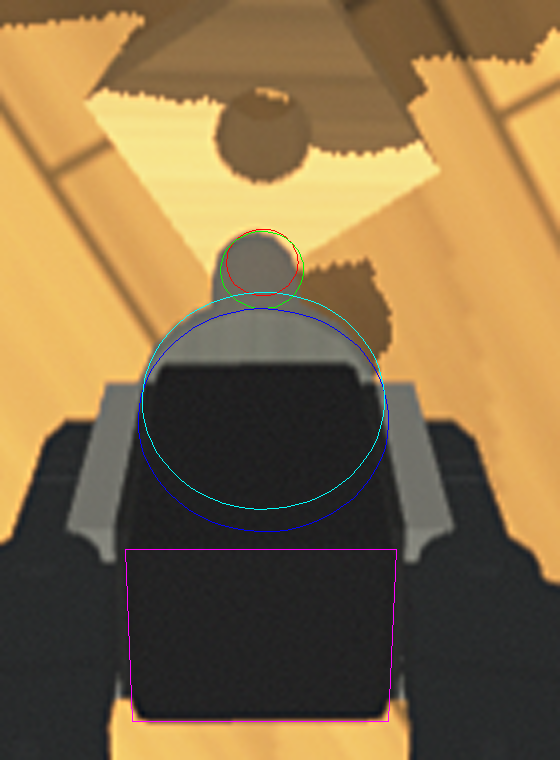

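```bash
cat >> h.py <<'E'
def tip():
    o=get_obs();R=Ro.from_euler('xyz',o['tcp_rot'],degrees=True).as_matrix()
    return o['ee_pos']+R@np.array([-.001,0,.068])
E
python3 - <<'E'
from h import *
print(tip().round(4), (np.array([.631,-.1027,.1])-tip()).round(4))
E
```

```text
[ 0.4489 -0.2748  0.1644] [ 0.1821  0.1721 -0.0644]
```

```bash
python3 -m handwheel '[[1,0.03,0.03,0,0],[1,0.065,0.06,0,0],[1,0.1,0.095,0,0],[1,0.135,0.13,0,0],[1,0.165,0.155,0,0]]'
python3 - <<'E'
from h import *
print(tip().round(4), (np.array([.631,-.1027,.1])-tip()).round(4))
E
```

```text
time: 7.45
ee_pos: [0.6162, -0.1182, 0.2304]
tcp_rot: [180.0, 0.7, -30.0]
wrist_force: [-0.3, -1.1, -0.6]
opening: 0.0272
[ 0.6146 -0.1173  0.1624] [ 0.0164  0.0146 -0.0624]
```

```bash
python3 -m handwheel '[[1,0.009,0.008,-0.01,0],[1,0.0164,0.0146,-0.03,0],[1,0.0164,0.0146,-0.045,0],[1,0.0164,0.0146,-0.055,0],[1,0.0164,0.0146,-0.055,0]]'
python3 - <<'E'
from h import *
print(tip().round(4), (np.array([.631,-.1027,.1])-tip()).round(4))
for n in('wrist','side','scene'):snap(n,n+'7')
w=Cam('wrist7');w.crop(180,100,330,280,4,'wrist7c')
s=Cam('side7');s.crop(270,150,350,260,6,'side7c')
s=Cam('scene7');s.crop(160,110,280,230,5,'scene7c')
E
```

```text
time: 7.95
ee_pos: [0.6312, -0.1039, 0.1727]
tcp_rot: [179.9, 0.9, -30.0]
wrist_force: [0.1, 0.4, -1.4]
opening: 0.0274
[ 0.6294 -0.1029  0.1047] [ 0.0016  0.0002 -0.0047]
```

View pics/wrist7c.png

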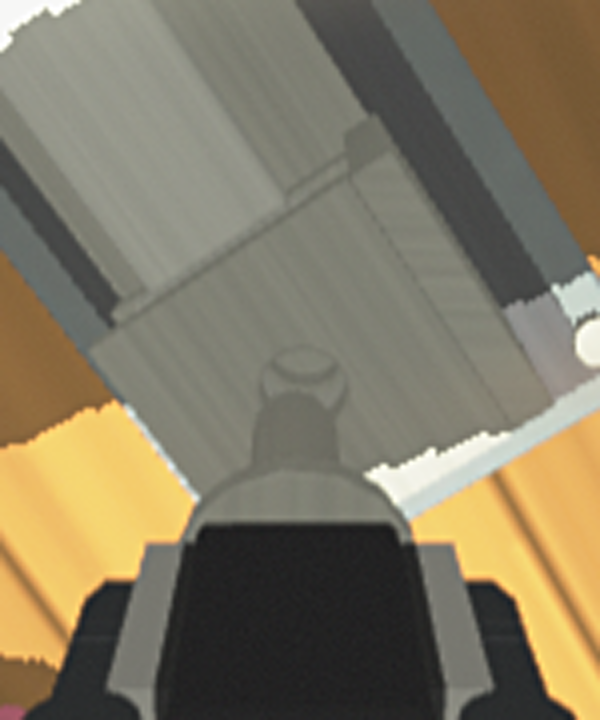

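View pics/side7c.png

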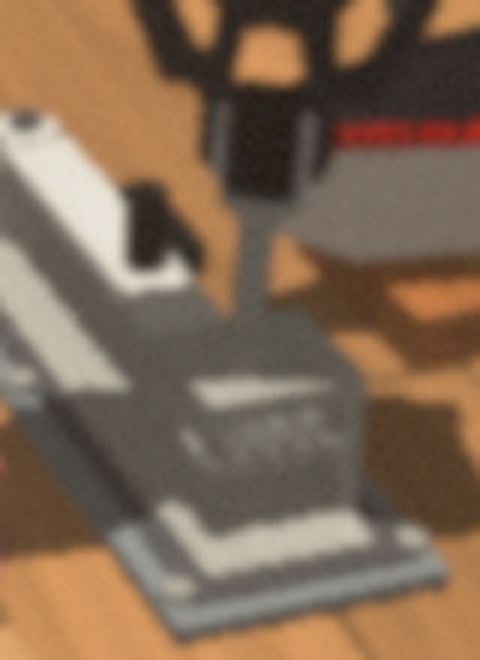

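View pics/scene7c.png

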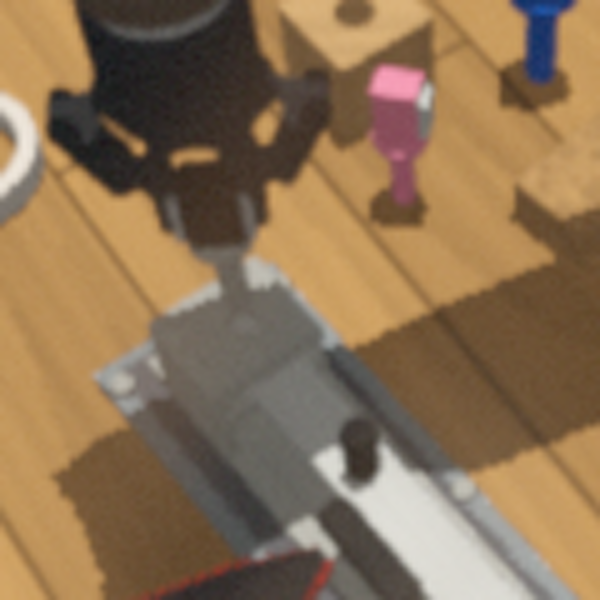

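Run:
```python
from h import *
from scipy.optimize import least_squares as L
w=Cam('wrist7');o=get_obs();R=Ro.from_euler('xyz',o['tcp_rot'],degrees=True).as_matrix();t=o['ee_pos']
a=np.linspace(0,2*np.pi,200)
def pix(c,r): return (w.proj(np.array(c)+r*np.c_[np.cos(a),np.sin(a),0*a])-[180,100])*4
f=lambda p:(lambda q:[q[:,0].min()-260,q[:,0].max()-348,q[:,1].min()-345])(pix([p[0],p[1],.088],.009))
h=L(f,[.631,-.1027],x_scale=1e-3);print('hole',h.x.round(4),h.fun)
# tip: offset in tool frame
def g(p):
    c=t+R@np.array([p[0],p[1],.064]);q=pix(c,.008); c2=t+R@np.array([p[0],p[1],.068]);q2=pix(c2,.007)
    return [q[:,0].min()-254,q[:,0].max()-338,min(q2[:,1].min(),q[:,1].min())-390]
k=L(g,[0,0],x_scale=1e-3);print('tip off tool',k.x.round(4),k.fun)
tp=t+R@np.array([*k.x,.068]);print('tip',tp.round(4),'need',(h.x-tp[:2]).round(4))
im=cv2.resize(w.im[100:280,180:330],None,fx=4,fy=4,interpolation=cv2.INTER_CUBIC)
for q,c in((pix([*h.x,.088],.009),(0,0,255)),(pix(tp,.007),(0,255,0)),(pix(t+R@np.array([*k.x,.064]),.008),(255,255,0))):
    cv2.polylines(im,[q.astype(int)],True,c,1)
cv2.imwrite('pics/ov7.png',im)
```

```text
hole [ 0.6321 -0.1019] [ 0.65286777 -0.6511988  -0.0160721 ]
tip off tool [-0.0019 -0.0011] [-0.52301359  0.52214269  0.01303933]
tip [ 0.6307 -0.1018  0.1081] need [ 0.0014 -0.0001]
```

View pics/ov7.png

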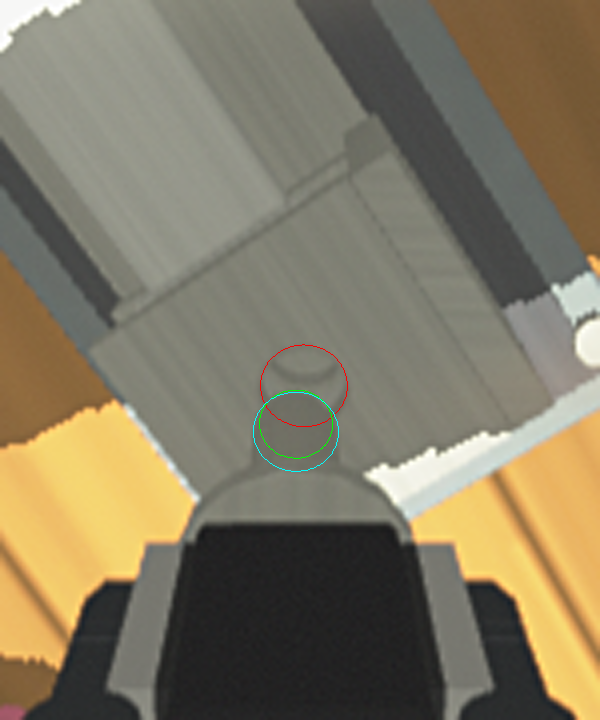

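```bash
python3 -m handwheel '[[1,0.0014,0,-0.006,0],[1,0.0014,0,-0.010,0],[1,0.0014,0,-0.014,0],[1,0.0014,0,-0.014,0]]'; python3 -m handwheel '[[1,0,0,-0.003,0],[1,0,0,-0.005,0],[1,0,0,-0.005,0]]'
```

```text
time: 8.5
ee_pos: [0.6336, -0.104, 0.1613]
tcp_rot: [180.0, 0.7, -30.0]
wrist_force: [0.3, -0.3, -2.0]
opening: 0.0276
time: 8.8
ee_pos: [0.6334, -0.104, 0.1559]
tcp_rot: [180.0, 0.7, -30.0]
wrist_force: [0.1, -0.3, -2.4]
opening: 0.0275
```

```bash
python3 -m handwheel '[[1,0,0,-0.002,0],[1,0,0,-0.003,0],[1,0,0,-0.003,0]]';python3 -m handwheel '[[1,0,0,-0.002,0],[1,0,0,-0.003,0],[1,0,0,-0.003,0]]'
```

```text
time: 9.1
ee_pos: [0.6333, -0.104, 0.1527]
tcp_rot: [179.9, 0.7, -30.0]
wrist_force: [-0.5, 0.3, -2.2]
opening: 0.0274
time: 9.4
ee_pos: [0.6333, -0.104, 0.1495]
tcp_rot: [179.9, 0.7, -30.0]
wrist_force: [-1.2, 0.1, -2.0]
opening: 0.0279
```

```bash
python3 -m handwheel '[[1,0,0,-0.002,0],[1,0,0,-0.004,0],[1,0,0,-0.004,0]]';python3 -m handwheel '[[1,0,0,-0.002,0],[1,0,0,-0.004,0],[1,0,0,-0.004,0]]'
```

```text
time: 9.7
ee_pos: [0.6331, -0.104, 0.145]
tcp_rot: [179.9, 0.8, -30.0]
wrist_force: [0.3, 0.6, -1.7]
opening: 0.0276
time: 10.0
ee_pos: [0.633, -0.1039, 0.1406]
tcp_rot: [179.9, 0.8, -30.0]
wrist_force: [0.4, 0.4, -2.6]
opening: 0.0274
```

```bash
for i in 1 2 3; do :; done; python3 -m handwheel '[[1,0,0,-0.002,0],[1,0,0,-0.005,0],[1,0,0,-0.005,0]]';python3 -m handwheel '[[1,0,0,-0.002,0],[1,0,0,-0.005,0],[1,0,0,-0.005,0]]'
python3 - <<'E'
from h import *
for n in('wrist','side'):snap(n,n+'8')
Cam('side8').crop(270,130,350,240,6,'side8c')
E
```

```text
time: 10.3
ee_pos: [0.6328, -0.1039, 0.135]
tcp_rot: [179.9, 0.9, -30.0]
wrist_force: [0.5, 0.8, -2.0]
opening: 0.0274
time: 10.6
ee_pos: [0.6326, -0.1038, 0.1293]
tcp_rot: [179.9, 0.9, -30.0]
wrist_force: [-0.8, -0.4, -1.2]
opening: 0.0273
```

View pics/side8c.png

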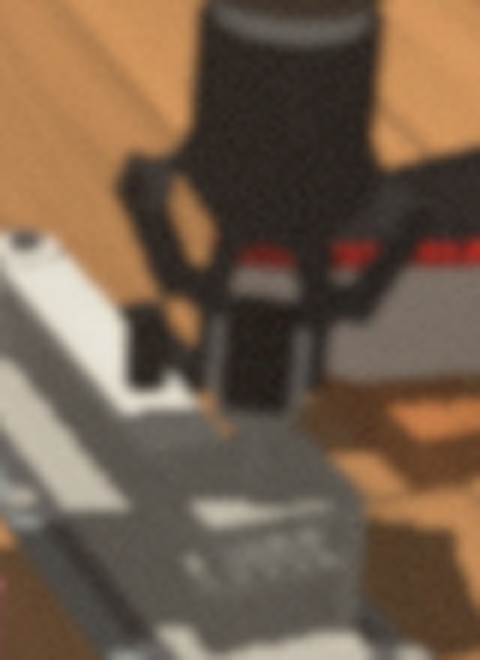

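```bash
python3 -m handwheel '[[1,0.0005,0,-0.002,0],[1,0.0005,0,-0.004,0],[1,0.0005,0,-0.004,0]]';python3 -m handwheel '[[1,0.0003,0,-0.002,0],[1,0.0003,0,-0.004,0],[1,0.0003,0,-0.004,0]]'
```

```text
time: 11.0
ee_pos: [0.6331, -0.1038, 0.1254]
tcp_rot: [179.9, 0.9, -30.0]
wrist_force: [0.3, -0.9, -1.7]
opening: 0.0275
time: 11.3
ee_pos: [0.6332, -0.1038, 0.1209]
tcp_rot: [179.9, 0.9, -30.0]
wrist_force: [-1.9, 0.9, -2.9]
opening: 0.0271
```

```bash
python3 -m handwheel '[[1,0,0,-0.002,0],[1,0,0,-0.005,0],[1,0,0,-0.005,0]]';python3 -m handwheel '[[1,0.0002,0,-0.002,0],[1,0.0002,0,-0.005,0],[1,0.0002,0,-0.005,0]]'; python3 -m handwheel '[[1,0.0002,0,-0.002,0],[1,0.0002,0,-0.005,0],[1,0.0002,0,-0.005,0]]'
```

```text
time: 11.6
ee_pos: [0.633, -0.1038, 0.1153]
tcp_rot: [179.9, 1.0, -30.0]
wrist_force: [-0.9, -0.1, -2.8]
opening: 0.0274
time: 11.9
ee_pos: [0.633, -0.1038, 0.1095]
tcp_rot: [179.8, 1.0, -30.0]
wrist_force: [-3.4, -2.0, -2.0]
opening: 0.0276
time: 12.2
ee_pos: [0.6329, -0.1038, 0.1039]
tcp_rot: [179.8, 1.1, -30.0]
wrist_force: [-3.9, 0.3, -2.1]
opening: 0.0273
```

```bash
python3 -m handwheel '[[1,-0.0004,0,-0.002,0],[1,-0.0004,0,-0.003,0],[1,-0.0004,0,-0.003,0]]';python3 -m handwheel '[[1,0,0,-0.001,0],[1,0,0,-0.002,0],[1,0,0,-0.002,0]]'
```

```text
time: 12.5
ee_pos: [0.6327, -0.1037, 0.1008]
tcp_rot: [179.8, 1.0, -30.0]
wrist_force: [-1.2, 0.8, -3.1]
opening: 0.0273
time: 12.8
ee_pos: [0.6327, -0.1037, 0.0987]
tcp_rot: [179.8, 1.0, -30.0]
wrist_force: [-3.2, 1.0, -0.8]
opening: 0.0272
```

```bash
python3 -m handwheel '[[1,0,0,-0.001,0],[1,0,0,-0.0015,0],[1,0,0,-0.0015,0]]';python3 -m handwheel '[[1,0,0,-0.001,0],[1,0,0,-0.0015,0],[1,0,0,-0.0015,0]]'
```

```text
time: 13.1
ee_pos: [0.6327, -0.1037, 0.0981]
tcp_rot: [179.9, 1.0, -30.0]
wrist_force: [-5.8, 2.0, 5.3]
opening: 0.0275
time: 13.4
ee_pos: [0.6327, -0.1039, 0.098]
tcp_rot: [179.9, 0.9, -30.0]
wrist_force: [-7.4, 0.0, 8.6]
opening: 0.0272
```

Run:
```python
from h import *
for n in('side','wrist'):snap(n,n+'9')
Cam('side9').crop(280,150,350,240,7,'side9c');Cam('wrist9').crop(190,100,330,250,4,'wrist9c')
```

```text
(no output)
```

View pics/side9c.png

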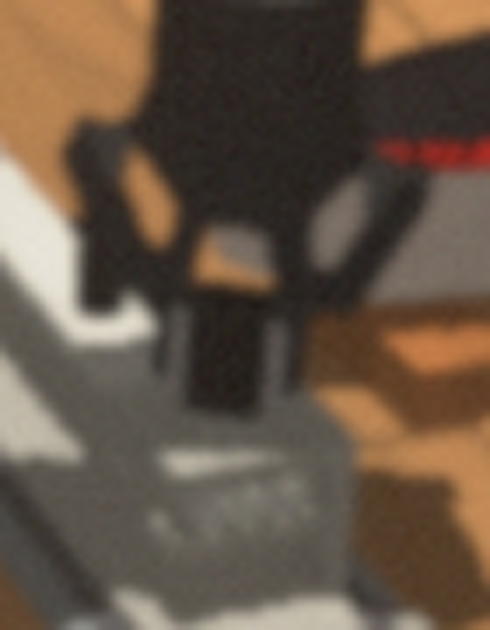

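View pics/wrist9c.png

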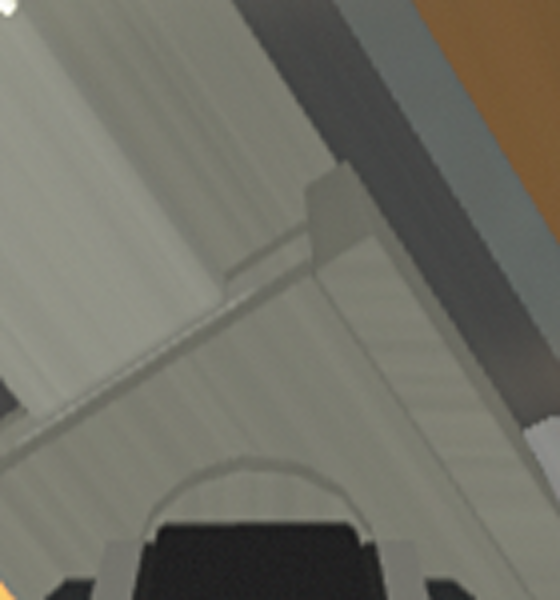

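```bash
python3 -m handwheel '[[0,0,0,0.0005,0],[0,0,0,0.0005,0],[0,0,0,0.0005,0],[0,0,0,0.0005,0],[0,0,0,0.0005,0]]';python3 -m handwheel '[[0,0,0,0,0],[0,0,0,0.03,0],[0,0,0,0.07,0],[0,0,0,0.11,0],[0,-0.03,-0.03,0.14,0]]';python3 -m handwheel '[[0,-0.04,-0.03,0,0],[0,-0.08,-0.05,0,0],[0,-0.1,-0.07,0,0],[0,-0.1,-0.07,0,0]]'
python3 - <<'E'
from h import *
for n in('wrist','side','scene'):snap(n,n+'10')
Cam('side10').crop(270,160,360,260,7,'side10c');Cam('scene10').crop(160,110,280,290,4,'scene10c')
E
```

```text
time: 14.0
ee_pos: [0.6328, -0.1038, 0.0984]
tcp_rot: [179.9, 0.9, -30.0]
wrist_force: [0.2, -1.0, -0.1]
opening: 0.0853
time: 14.5
ee_pos: [0.6056, -0.1308, 0.2387]
tcp_rot: [179.9, 0.9, -29.8]
wrist_force: [1.6, -0.6, -1.6]
opening: 0.0855
time: 14.9
ee_pos: [0.5035, -0.2027, 0.2398]
tcp_rot: [179.9, 0.8, -30.0]
wrist_force: [1.1, 0.3, -0.7]
opening: 0.085
```

View pics/wrist10.png

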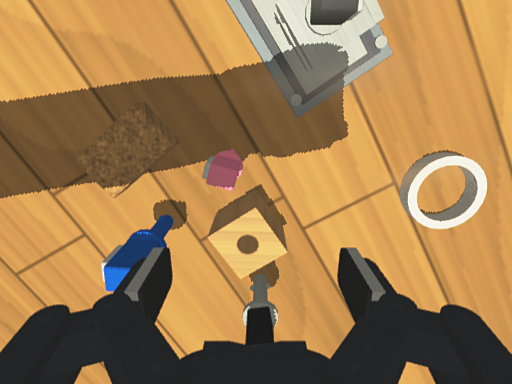

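View pics/side10c.png

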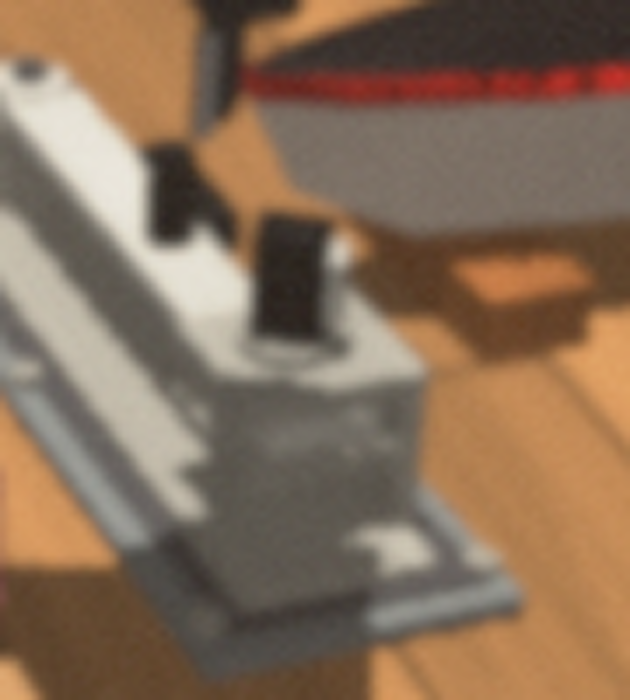

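View pics/scene10c.png

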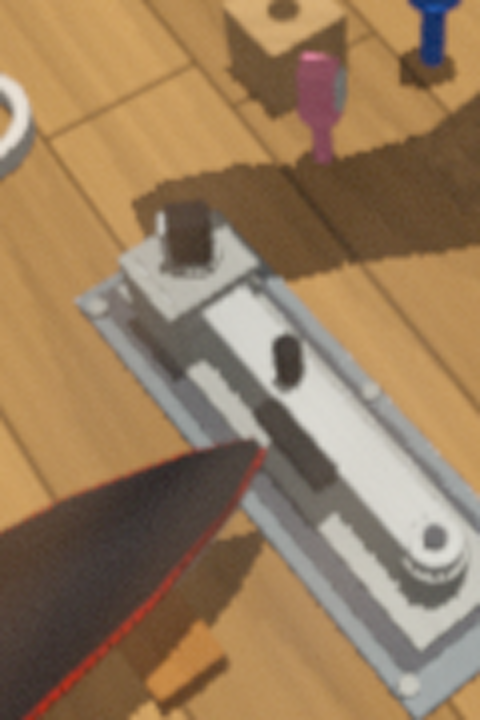

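Run:
```python
from h import *
for n,c in(('side10',(270,160,7)),('scene10',(160,110,4))):
    print(n,[((Cam(n).proj([.6313,-.1025,z])[0]-c[:2])*c[2]).round(0) for z in(.140,.088)])
job_done()
```

```text
side10 [array([296., 222.]), array([288., 344.])]
scene10 [array([183., 214.]), array([192., 258.])]
the job is handed in; nothing more can be done
```

The job is done and handed in at about 15 s of the 72 s allowed. The bar is shut and the ball-lock pin is home in the latch.

- **Bar:** I pushed the knob with closed fingers until the bar hit its stop, which showed as a 30 N reaction with no further travel. The pictures then showed the bar in line with the latch.
- **Pin:** I took the smaller black pin from the stand, gripped across its button at 60 N. I found the latch hole in the images at about (0.631, -0.103) and lowered the pin in small steps. During insertion the side forces stayed under 8 N. The upward force stayed under 3 N until the collar seated, with about 9 N at the end. The tool height at seating, 98 mm, matched the height expected with the pin home.
- **Last checks:** After letting go, the side and scene pictures show the collar flat on the latch and the button standing proud. The top of the handle falls where a fully seated pin should put it. The balls below the latch cannot be seen, so I take the lock to be set from the button being out. I did not pull on the pin to test it.
- **Disagreements:** The camera and force readings agreed except for about 1 to 2 mm at the pin tip. I corrected that before inserting the pin.
- **Bystanders:** I touched only the knob, the pin and the latch. The tape, the sanding block and the other pins looked undisturbed. The bottle is out of frame in the last wrist picture and I did not check it again after the first pictures. The arm never worked near it.

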